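Tap a copper bar home against the hidden stop

TASK

Pick the wooden push stick out of its cradle and, with its end, nudge the copper bar along the guide in small gentle taps until it is fully home against the stop you cannot see under the steel hood: past the light spring pin and firmly up to the solid shoulder, never driving it onto the stop with more than 20 N. Leave the bar there and lay the stick back in the notches of its cradle. The bar has been cleaned, so touch it with the stick only, never with the gripper, and leave everything else on the bench where it is.

Things in the scene. Friction and masses are not known exactly. Their poses are not given: they have to be found in the camera images.
- stick: wooden push stick with brass-shod ends, a straight square rod 150 long, 16 x 16 mm, about 80 g. Origin at its centre, x along its length; both ends are alike flat faces. It starts lying level in its cradle, its centre 34 mm above the bench.
- cradle: fixed dark wooden cradle of the stick, 120 x 50 mm. Origin on the bench under its centre, x along the stick that lies in it. Base 8 mm thick; two uprights 10 mm thick at x = -45 and +45 mm, 40 mm high, 50 mm wide, each with a notch 24 mm wide, its floor 26 mm above the bench, so the stick lies with its centre 34 mm up. Grip the stick from above between the uprights.
- bar: copper bar 75 long (x), 32 wide (y), 32 mm high, about 0.65 kg. Origin at the centre of its underside, x along the guide. It lies loose on the guide's floor plate, its front end already between the rails, its rear end face (x = -37.5 mm) towards the open mouth. Sliding it takes about 2.5 to 5.5 N.
- guide: fixed guide: aluminium floor plate 8 mm thick, 56 mm wide, from x = -60 to 170 mm, with two steel rails on it from x = 0 to 170 mm, 36 mm apart inside, 53 mm over the outsides, tops 20 mm above the bench. Origin on the bench at the centre of the rails' mouth, +x is the way the bar is to be pushed, y across, z up.
- hood: fixed steel hood over the far part of the guide, 110 long (x), 68 wide (y; 104 with its feet), 62 mm high, carrying the unseen stop inside. Origin on the bench under its centre, 115 mm along the guide's +x from the guide's origin, same axes. With the bar home its rear end stays 15 mm or more outside the hood. The stop must not be pressed with more than 20 N.
- hood_edge (a point): middle of the hood's front top edge, 62 mm up. The stop's rigid shoulder, square to the guide, is clamped out of sight somewhere 25 to 60 mm beyond this edge (it differs each time), so the bar has 25 to 90 mm to go. A spring pin stands 5 mm out of the shoulder (300 N/m, at most 1.5 N, too weak to push the bar back); once it is pressed in the bar meets the shoulder.
- firebrick: loose pale firebrick 115 x 230 x 64 mm beyond the guide, to be left alone; origin under its centre
- sheet: copper sheet 50 x 120 x 4 mm lying on the firebrick, to be left alone; origin under its centre
- bowls: stack of three white bowls, 124 mm wide, 44 mm high, to be left alone; origin under its centre
- brush_jar: clear jar of brushes, 76 mm wide, about 210 mm high with brushes, to be left alone; origin under its centre
- tool_jar: clear jar of hand tools, 76 mm wide, about 210 mm high with tools, to be left alone; origin under its centre
- bench_block: loose square steel bench block 60 x 60 x 20 mm, to be left alone; origin under its centre
- pliers: pliers with black grips lying on the bench, 145 mm long, to be left alone; origin on the bench near the middle
There are look-alikes about, which are no part of the job. Several things have the shape of the cradle; the one meant has the colours described above.

How it is judged:
By the outcome, as a careful person would: the job done as asked, in the order asked, and still so for the second after the job is handed in, with the robot touching nothing.
It also fails if it takes over 67 s, if anything falls off the work surface, if the arm or the gripper's body presses on something with over 40 N, if the wrist force passes 120 N, or if a joint passes its speed limit or range.

ROBOT

A 7-joint arm with a two-finger parallel gripper is mounted at the origin on the work surface. World frame = base frame: x ahead of the robot, y to its left, z up, the work surface at z = 0. Lengths are in m, angles in rad, forces in N, time in s.
With the tool pointing down it reaches from about 0.4 to 0.875 m from the base axis. Payload 19.3 kg.
Tool frame: the origin (TCP) lies on the centre line of the jaws, within the pads' length; the fingertips stand 14 mm ahead of it and the grasp point (between the pads) lies 5 mm behind it; y points along the fingers, x is the direction in which the jaws open and shut, and the axes are right-handed (so a half turn about y gives the same grasp; the last joint's range is limited). The gripper opens to 85 mm and grips with 20 to 120 N. Pads are 22 mm wide; open, the fingers measure 114 mm over their backs; the gripper's body (76 mm by 85 mm) begins 54 mm behind the grasp point. The pads swing forward as they close: fully open they stand 13 mm farther back than shut.
Start: joints at [-1.4, 0.521, -0.036, 1.599, 0.021, 1.021, -0.113], TCP at [0.149, 0.607, 0.245] pointing down, gripper open.
Joint ranges: [-2.91, 2.91], [-0.3, 2.13], [-1.5, 1.42], [0.17, 2.43], [-1.26, 4.41], [0.16, 1.93], [-2.52, 2.52]. Speed limits (rad/s): [1.89, 1.89, 2.39, 2.39, 3.01, 3.01, 3.01].

INTERFACE

Orientations are given as [roll, pitch, yaw] about the fixed x, y, z axes, in that order (R = Rz(yaw) Ry(pitch) Rx(roll)).
In Python, from workcell import monitor, grab_frame, workorder gives the robot as it stands.
- The arm moves only by the tool drive_tool, never from a script. Its argument "steps" is one flat list of numbers, 5 for each row, row after row: the finger opening in mm, from 0 to 85.4, then the shift along the world's x, y, z in mm, then the turn about the world's z in degrees. In form: [fingers, tx, ty, tz, twist, fingers, tx, ty, tz, twist, ...]. A call has exactly 5 rows; each row shifts and turns the commanded pose from where the row before left it; what a row does not reach is not made up. A row lasts 1/12 s, in which the tool goes at most 41.7 mm and 7.16 degrees, less where a joint would pass 70% of its speed; a pose out of reach is approached as far as the arm can. A call is refused whole if a number of a shift passes 41.7 or a number of a turn 7.16, either way. A call with a gripper value outside its range is refused whole. The fingers move at their own pace and stop on an object; "grip_force" is the grip in N (left out, the last holds). Time passes only in rows, so rows that do not move let the fingers close, or fill a call up. It gives the time, the measured TCP pose, the force and the opening at its end, in the units of the state.
- monitor.observe(): the state, without advancing time (a new reading comes with each control period).
- grab_frame(name): name is "scene" or "top" or "wrist"; returns a dict with "frame" (400x640x3 uint8, red, green, blue), "vertical_fov" (degrees; the focal length in pixels is half the picture's height over the tangent of half this angle, whatever the lens; pixels are square), "cx", "cy" (the principal point, pixels), "xyz" and "orientation" of the camera in the world. Camera axes: x right, y down, z forward; pixel columns grow to the right and rows downward; lengths in m; the calibration is good to about 2 mm. A picture is of the moment at which its call begins. There is no depth.
- workorder.job_done(): hands the job in, once; it reports no verdict.
The state is a dict: "clock": time; "qpos": joint angles; "qd": joint speeds; "joint_efforts": joint torques, N m; "position": TCP position; "tool_rot": TCP orientation; "force": force on the tool from outside, world axes, zero at the start; "moment": the same for the moment, N m; "grip_width": finger opening in m.
Only numpy, scipy, OpenCV 4.12 (cv2) and the standard library are available. Lean on these libraries where they do the work, as an engineer would, in place of code of your own. Each camera call takes 0.05 s, during which the arm holds its last target. There are 200 camera calls.

## Working session

There is one attempt and no reset: what is moved stays moved. The work goes in short steps, Python scripts to look and compute and a tool call to move; the robot and the scene stay as the last step left them, time stands still between calls to the robot, and variables do not carry over. Pictures are saved under pics/ and viewed, about 8 in all and at most 12, crops included, and the job is handed in when it is done.

Besides the shell and the picture viewer there is one more tool, called after ">>>" by a JSON object that holds its "name" and its "arguments", one argument or row to a line. drive_tool: Moves the arm, as the interface text tells. Its arguments: {"type":"object","properties":{"steps":{"type":"array"},"grip_force":{"type":"number"}},"required":["steps"]}

```bash
mkdir -p pics; ls; cat > h.py <<'E'
import numpy as np, cv2, pickle
from scipy.spatial.transform import Rotation as R
from workcell import monitor, grab_frame, workorder
def rot(o):
    o=np.array(o,float)
    if o.shape==(3,3): return o
    return R.from_euler('xyz',o).as_matrix() if o.size==3 else R.from_quat(o).as_matrix()
def ray(f,u,v):
    fl=200/np.tan(np.radians(f['vertical_fov'])/2)
    d=np.array([(u-f['cx'])/fl,(v-f['cy'])/fl,1.])
    return np.array(f['xyz']),rot(f['orientation'])@d
def at(f,u,v,z):
    o,d=ray(f,u,v); return o+d*(z-o[2])/d[2]
def pix(f,p):
    fl=200/np.tan(np.radians(f['vertical_fov'])/2)
    c=rot(f['orientation']).T@(np.array(p)-np.array(f['xyz']))
    return c[0]/c[2]*fl+f['cx'],c[1]/c[2]*fl+f['cy']
def shot(n,name):
    f=grab_frame(n); cv2.imwrite(f'pics/{name}.png',f['frame'][:,:,::-1]); pickle.dump(f,open(f'pics/{name}.pkl','wb')); return f
def load(name): return pickle.load(open(f'pics/{name}.pkl','rb'))
E
python3 - <<'E'
from h import *
print(monitor.observe())
for n in ('top','scene','wrist'):
    f=shot(n,n+'0'); print(n,{k:v for k,v in f.items() if k!='frame'})
E
```

```text
pics
{'clock': 0.0, 'qpos': array([-1.4001588 ,  0.52199203, -0.03630337,  1.60001936,  0.02116542,
        1.02108964, -0.11275787]), 'qd': array([ 0.00015788, -0.00035364,  0.00031751,  0.0002307 , -0.00033321,
       -0.0003351 ,  0.00039371]), 'joint_efforts': array([-4.33090536e-03, -9.27151251e+01,  1.97829522e+00, -3.69937491e+01,
        1.77944941e-02,  8.08779529e-03, -2.88422939e-05]), 'position': array([0.14903445, 0.60663475, 0.24473561]), 'tool_rot': array([-1.57085940e+00,  1.12298333e-03,  1.32995221e+00]), 'force': array([ 0.43137439, -0.23497049, -0.1318292 ]), 'moment': array([-0.02607455, -0.0005215 ,  0.00211486]), 'grip_width': 0.08553576036401768}
top {'vertical_fov': 50.87493843908265, 'cx': 312.97300117501345, 'cy': 194.89667876430434, 'xyz': array([ 0.36901078, -0.00778024,  1.3538351 ]), 'orientation': array([-2.99551731,  0.01720552, -1.58527834])}
scene {'vertical_fov': 43.49673202462405, 'cx': 323.6142355366156, 'cy': 193.43616967614423, 'xyz': array([ 1.0142541 , -0.75860474,  1.24351843]), 'orientation': array([-2.50763551,  0.00519478,  0.54355011])}
wrist {'vertical_fov': 59.716428371923705, 'cx': 317.3283220531448, 'cy': 202.62851162659697, 'xyz': array([0.08252628, 0.62305866, 0.37334555]), 'orientation': array([2.86716165e+00, 1.48432984e-03, 1.33009234e+00])}
```

View pics/top0.png

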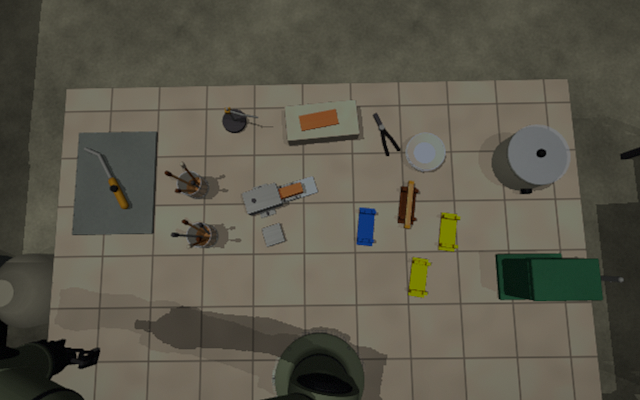

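View pics/scene0.png

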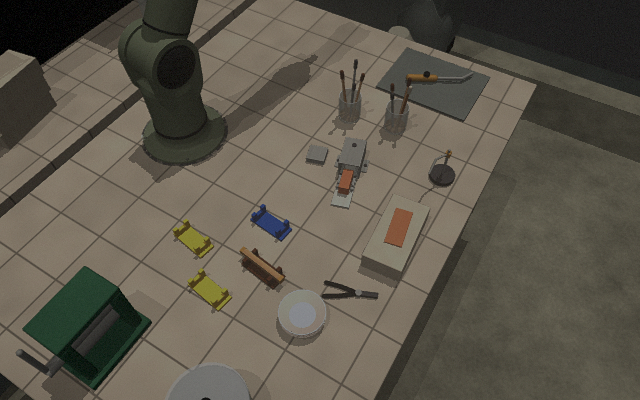

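Top view: the dark brown cradle with the stick is at (408,205). The look-alike cradles are blue (367,227) and yellow (448,231) and (419,277). The guide, bar and hood are at (313,186), (291,191) and (262,198), with the mouth to the right, so the push goes roughly along world +y. I choose the brown cradle and check it in a close crop.

```bash
python3 - <<'E'
from h import *
t=load('top0');s=load('scene0')
a=cv2.resize(t['frame'][160:245,235:435],None,fx=4,fy=4,interpolation=cv2.INTER_CUBIC)[:,:,::-1]
b=cv2.resize(s['frame'][130:290,230:390],None,fx=1.6,fy=1.6,interpolation=cv2.INTER_CUBIC)[:,:,::-1]
b=cv2.copyMakeBorder(b,0,0,0,800-b.shape[1],cv2.BORDER_CONSTANT)
cv2.imwrite('pics/c1.png',np.vstack([a,b]))
hsv=cv2.cvtColor(t['frame'],cv2.COLOR_RGB2HSV)
for u,v in [(408,200),(411,200),(410,220),(404,205),(291,191),(310,186),(262,195)]: print((u,v),hsv[v,u],at(t,u,v,.034).round(3))
E
```

```text
(408, 200) [ 21 131 125] [ 0.542 -0.287  0.034]
(411, 200) [ 17 126 127] [ 0.542 -0.297  0.034]
(410, 220) [ 19 143  89] [ 0.479 -0.291  0.034]
(404, 205) [ 11 192  53] [ 0.526 -0.274  0.034]
(291, 191) [ 13 173 124] [0.577 0.082 0.034]
(310, 186) [ 96  20 130] [0.592 0.021 0.034]
(262, 195) [ 30   9 108] [0.566 0.174 0.034]
```

View pics/c1.png

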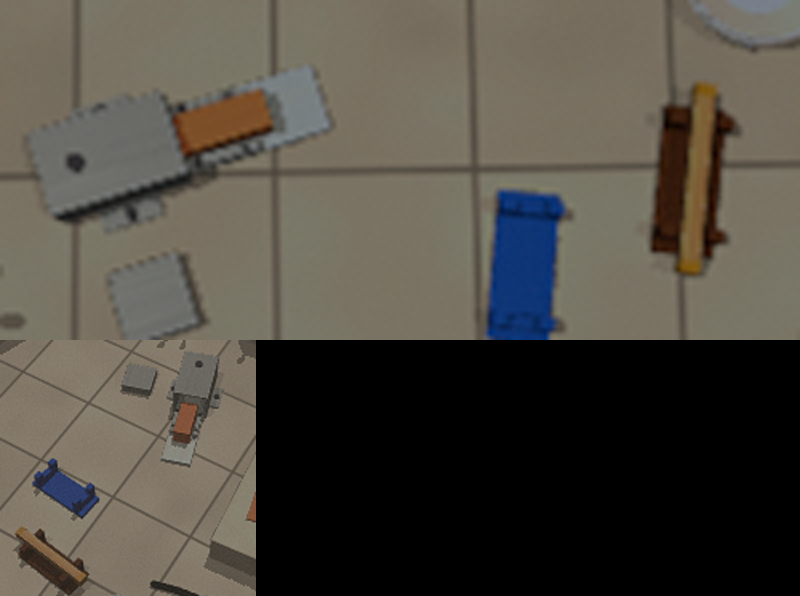

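The crop confirms the dark wooden cradle at top pixel (408,205), holding the stick with its brass ends. Next I measure the positions.

```bash
cat >> h.py <<'E'
def rect(f,m,z):
    m=cv2.morphologyEx(m.astype(np.uint8),cv2.MORPH_OPEN,np.ones((2,2)))
    c=max(cv2.findContours(m,cv2.RETR_EXTERNAL,cv2.CHAIN_APPROX_NONE)[0],key=cv2.contourArea)
    P=np.argwhere(cv2.drawContours(np.zeros_like(m),[c],-1,1,-1))[:,::-1]
    W=np.array([at(f,u,v,z)[:2] for u,v in P])
    (cx,cy),(w,h),a=cv2.minAreaRect((W*1000).astype(np.float32))
    mu=W.mean(0); d=np.linalg.svd(W-mu,full_matrices=False)[2][0]
    s=(W-mu)@d; n=(W-mu)@np.array([-d[1],d[0]])
    return mu.round(4),np.degrees(np.arctan2(d[1],d[0])).round(1),'len',np.ptp(s).round(3),'std-len',(np.sqrt(12)*s.std()).round(4),(np.sqrt(12)*n.std()).round(4)
def win(f,m,u0,u1,v0,v1):
    k=np.zeros(m.shape,bool);k[v0:v1,u0:u1]=1;return m&k
E
python3 - <<'E'
from h import *
for nm,ws,wb in (('top0',(395,425,170,240),(270,312,178,205)),('scene0',(230,290,235,295),(325,365,160,200))):
    f=load(nm);h=cv2.cvtColor(f['frame'],cv2.COLOR_RGB2HSV).astype(int);H,S,V=h[...,0],h[...,1],h[...,2]
    print(nm,'stick',rect(f,win(f,(H>=12)&(H<=26)&(S>95)&(V>75),*ws),.042))
    print(nm,'bar',rect(f,win(f,(H<=18)&(S>125)&(V>95),*wb),.040))
f=load('top0')
c=lambda U,V:((U+.5)/4-.5+235,(V+.5)/4-.5+160)
for n,U,V,z in (('plate end a',318,66,.008),('plate end b',332,127,.008),('hood fl',165,92,.062),('hood fr',192,168,.062),('hood bl',28,135,.062),('hood br',55,213,.062)):
    print(n,at(f,*c(U,V),z).round(4))
for n,u,v in (('tooljar',205,235),('brush',195,185),('bowl',425,152),('block',273,234)): print(n,at(f,u,v,0).round(3))
E
```

```text
top0 stick (array([ 0.5243, -0.2909]), np.float64(172.5), 'len', np.float64(0.153), 'std-len', np.float64(0.1545), np.float64(0.018))
top0 bar (array([0.5777, 0.0801]), np.float64(106.0), 'len', np.float64(0.071), 'std-len', np.float64(0.071), np.float64(0.0293))
scene0 stick (array([ 0.534, -0.294]), np.float64(-7.6), 'len', np.float64(0.149), 'std-len', np.float64(0.1498), np.float64(0.0162))
scene0 bar (array([0.5846, 0.0749]), np.float64(-72.7), 'len', np.float64(0.069), 'std-len', np.float64(0.0697), np.float64(0.0303))
plate end a [0.6291 0.0079 0.008 ]
plate end b [ 0.5786 -0.0027  0.008 ]
hood fl [0.6001 0.127  0.062 ]
hood fr [0.5399 0.1061 0.062 ]
hood bl [0.568 0.234 0.062]
hood br [0.5066 0.2124 0.062 ]
tooljar [0.444 0.363 0.   ]
brush [0.608 0.399 0.   ]
bowl [ 0.705 -0.358  0.   ]
block [0.444 0.143 0.   ]
```

>>> {"name": "drive_tool", "arguments": {
  "steps": [40,19,-34,0,1,40,19,-34,0,1,40,19,-34,0,1,40,19,-34,0,1,40,19,-34,0,1],
  "grip_force": 40
}}

```text
clock: 0.57
position: [0.2445, 0.4351, 0.2452]
tool_rot: [-1.571, 0.0, 1.418]
force: [0.8, 0.9, -0.2]
grip_width: 0.04
```

>>> {"name": "drive_tool", "arguments": {
  "steps": [40,19,-34,0,1,40,19,-34,0,0,40,19,-34,0,0,40,19,-34,0,0,40,19,-34,0,0]
}}

```text
clock: 0.98
position: [0.3395, 0.2651, 0.2454]
tool_rot: [-1.571, -0.0, 1.435]
force: [2.0, 0.2, 0.2]
grip_width: 0.0399
```

>>> {"name": "drive_tool", "arguments": {
  "steps": [40,19,-34,0,0,40,19,-34,0,0,40,11,-38,0,0,40,11,-38,0,0,40,11,-38,0,0]
}}

```text
clock: 1.4
position: [0.4102, 0.083, 0.2454]
tool_rot: [-1.571, -0.0, 1.435]
force: [1.0, 1.2, 0.0]
grip_width: 0.0401
```

>>> {"name": "drive_tool", "arguments": {
  "steps": [40,11,-38,-5,0,40,11,-38,-5,0,40,11,-38,-5,0,40,11,-38,-5,0,40,11,-38,-5,0]
}}

```text
clock: 1.82
position: [0.4652, -0.1071, 0.2201]
tool_rot: [-1.571, -0.0, 1.435]
force: [0.7, 0.4, 0.7]
grip_width: 0.0395
```

>>> {"name": "drive_tool", "arguments": {
  "steps": [40,12,-38,-5,0,40,12,-38,-5,0,40,12,-38,-5,0,40,12,-38,-5,0,40,12,-36,-5,0]
}}

```text
clock: 2.23
position: [0.5251, -0.2953, 0.1948]
tool_rot: [-1.571, -0.0, 1.434]
force: [0.0, 0.9, 0.4]
grip_width: 0.0395
```

```bash
python3 - <<'E'
from h import *
o=monitor.observe();print(o['clock'],o['position'],o['tool_rot'],o['qpos'].round(2),o['grip_width'],o['force'])
f=shot('wrist','w1');print(f['xyz'],f['orientation'])
E
```

```text
2.2333 [ 0.52511319 -0.2953024   0.19479353] [-1.57051559e+00 -2.83638486e-05  1.43439143e+00] [ 0.22  0.56  0.29  1.72 -0.2   0.89  2.02] 0.03950622139447301 [0.04254454 0.9203981  0.39791036]
[ 0.45729273 -0.28610074  0.32336584] [2.86756245e+00 4.82931791e-04 1.43449883e+00]
```

View pics/w1.png

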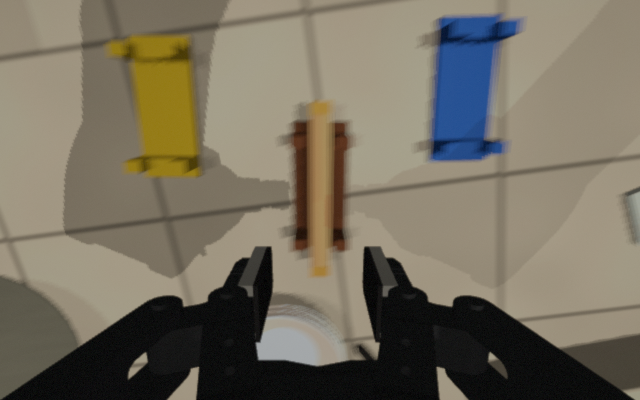

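The wrist view shows the stick at (319,188) lying square between the jaws in the dark cradle. I measure it finely.

```bash
python3 - <<'E'
from h import *
f=load('w1');h=cv2.cvtColor(f['frame'],cv2.COLOR_RGB2HSV).astype(int);H,S,V=h[...,0],h[...,1],h[...,2]
print([h[v,320] .tolist() for v in (105,150,188,240,270)])
print(rect(f,win(f,(H>=12)&(H<=26)&(S>95)&(V>130),285,355,90,290),.042))
d=(S>100)&(V<110)&((H<15))
print('cradle',rect(f,win(f,d|((H>=10)&(H<=26)&(S>95)),285,355,118,252),.034))
E
```

```text
[[20, 168, 165], [18, 122, 165], [18, 119, 165], [18, 119, 165], [19, 170, 162]]
(array([ 0.5239, -0.2923]), np.float64(-7.8), 'len', np.float64(0.151), 'std-len', np.float64(0.1484), np.float64(0.016))
cradle (array([ 0.5237, -0.2929]), np.float64(-7.6), 'len', np.float64(0.116), 'std-len', np.float64(0.1144), np.float64(0.0419))
```

>>> {"name": "drive_tool", "arguments": {
  "steps": [40,-1,3,-30,0,40,0,0,-35,0,40,0,0,-35,0,40,0,0,-30,0,40,0,0,-16,0],
  "grip_force": 40
}}

```text
clock: 2.7
position: [0.5226, -0.2891, 0.0457]
tool_rot: [-1.567, -0.001, 1.435]
force: [0.2, -0.7, 0.2]
grip_width: 0.0399
```

>>> {"name": "drive_tool", "arguments": {
  "steps": [40,0,0,-10,0,40,0,0,-6,0,10,0,0,0,0,10,0,0,0,0,10,0,0,0,0]
}}

```text
clock: 3.12
position: [0.5247, -0.2903, 0.0345]
tool_rot: [-1.572, 0.0, 1.435]
force: [0.0, -0.3, -0.4]
grip_width: 0.0158
```

>>> {"name": "drive_tool", "arguments": {
  "steps": [10,0,0,0,0,10,0,0,0,0,10,0,0,0,0,10,0,0,0,0,10,0,0,0,0]
}}

```text
clock: 3.53
position: [0.5246, -0.2902, 0.0342]
tool_rot: [-1.572, 0.0, 1.435]
force: [-0.9, 1.6, 8.4]
grip_width: 0.0152
```

>>> {"name": "drive_tool", "arguments": {
  "steps": [10,0,0,8,0,10,0,0,25,0,10,0,0,35,0,10,0,0,32,0,10,9,24,0,-6.6]
}}

```text
clock: 3.95
position: [0.5333, -0.2719, 0.14]
tool_rot: [-1.579, 0.003, 1.316]
force: [1.3, -1.0, -1.0]
grip_width: 0.0153
```

>>> {"name": "drive_tool", "arguments": {
  "steps": [10,9,24,0,-6.6,10,9,24,0,-6.6,10,9,24,0,-6.6,10,9,24,0,-6.6,10,9,24,0,-6.6]
}}

```text
clock: 4.37
position: [0.5785, -0.1447, 0.1341]
tool_rot: [-1.571, -0.001, 0.738]
force: [-0.0, -0.4, -0.8]
grip_width: 0.015
```

>>> {"name": "drive_tool", "arguments": {
  "steps": [10,9,24,0,-6.6,10,9,24,0,-6.6,10,9,24,0,-6.6,10,10,22,0,-6.6,10,0,0,0,0]
}}

```text
clock: 4.78
position: [0.6168, -0.0461, 0.1333]
tool_rot: [-1.569, -0.001, 0.281]
force: [-0.4, 0.3, -0.7]
grip_width: 0.0152
```

>>> {"name": "drive_tool", "arguments": {
  "steps": [10,0,0,-20,0,10,0,0,-20,0,10,0,0,0,0,10,0,0,0,0,10,0,0,0,0]
}}

```text
clock: 5.2
position: [0.6155, -0.0524, 0.0946]
tool_rot: [-1.571, -0.001, 0.283]
force: [-0.6, 0.8, 0.2]
grip_width: 0.0156
```

```bash
python3 - <<'E'
from h import *
o=monitor.observe();print(o['clock'],o['position'],o['tool_rot'],o['qpos'].round(2),o['grip_width'],o['force'])
f=shot('wrist','w2');print(f['xyz'],f['orientation'])
E
```

```text
5.2 [ 0.61545584 -0.05240826  0.09456649] [-1.57102797e+00 -9.64410096e-04  2.82595224e-01] [-0.37  0.78  0.56  1.75 -0.56  0.77  0.75] 0.01555362931791186 [-0.64018434  0.76747948  0.15338014]
[0.59628609 0.01330297 0.22308903] [ 2.86671799e+00 -9.68199195e-04  2.82697823e-01]
```

View pics/w2.png

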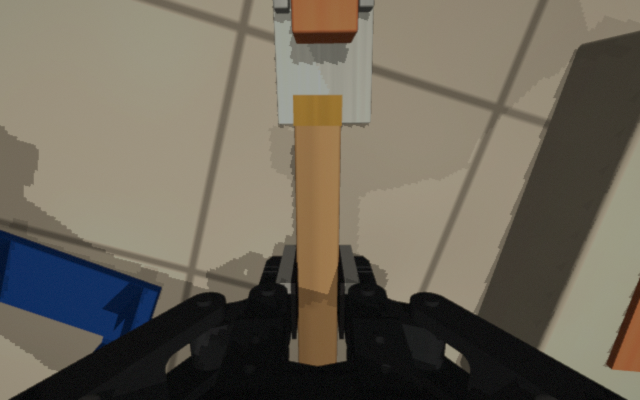

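The wrist view shows the stick aligned in the jaws, with its tip edge at row 95 (columns 294–341). The bar's rear top edge is at row 33 (columns 293–357), and the plate end corners are near (276,124) and (371,124).

```bash
python3 - <<'E'
from h import *
f=load('w2')
L,Rr=at(f,293,33,.040),at(f,358,33,.040);m=(L+Rr)/2
e=(Rr-L)[:2];print('bar rear top',L,Rr,m,'w',np.linalg.norm(e),'normal heading',np.degrees(np.arctan2(e[1],e[0]))+90)
L,Rr=at(f,293,42,.008),at(f,355,42,.008);print('bar rear low',(L+Rr)/2,np.linalg.norm(L-Rr))
L,Rr=at(f,276,124,.008),at(f,371,124,.008);print('plate end',(L+Rr)/2,np.linalg.norm(L-Rr))
a,b=(at(f,276,124,.008)+at(f,371,124,.008))/2,(at(f,279,20,.008)+at(f,372,20,.008))/2
print('plate axis heading',np.degrees(np.arctan2(*(b-a)[:2][::-1])),b)
t=(at(f,294,95,.1026)+at(f,341.5,95,.1026))/2;q=monitor.observe()['position']
print('tip',t,'w',np.linalg.norm(at(f,294,95,.1026)-at(f,341.5,95,.1026)),'rel TCP',t-q, np.linalg.norm((t-q)[:2]),np.degrees(np.arctan2(*(t-q)[:2][::-1])))
# stick axis from columns
h=cv2.cvtColor(f['frame'],cv2.COLOR_RGB2HSV).astype(int)
E
```

```text
bar rear top [0.57604147 0.04176403 0.04      ] [0.60600864 0.05047449 0.04      ] [0.59102505 0.04611926 0.04      ] w 0.03120742707113714 normal heading 106.20738484990717
bar rear low [0.59061823 0.04714342 0.008     ] 0.03519491134315916
plate end [0.60324126 0.00346177 0.008     ] 0.05729293808524661
plate axis heading 105.34561357671133 [0.58821504 0.05821707 0.008     ]
tip [0.59570046 0.01623871 0.1026    ] w 0.01570024000282602 rel TCP [-0.01989906  0.06863393  0.00792308] 0.0714604023469438 106.1684767422064
```

>>> {"name": "drive_tool", "arguments": {
  "steps": [10,3.5,1,-32,0,10,0,0,-26,0,10,0,0,-6,0,10,-2.8,9.6,0,0,10,-2.8,9.6,0,0]
}}

```text
clock: 5.67
position: [0.6132, -0.0319, 0.0306]
tool_rot: [-1.571, -0.001, 0.281]
force: [1.3, -0.4, -1.3]
grip_width: 0.0149
```

>>> {"name": "drive_tool", "arguments": {
  "steps": [10,0,0,0,0,10,0,0,0,0,10,0,0,0,0,10,0,0,0,0,10,0,0,0,0]
}}

```text
clock: 6.08
position: [0.6132, -0.0321, 0.0297]
tool_rot: [-1.571, -0.001, 0.282]
force: [0.5, -0.2, -0.8]
grip_width: 0.0151
```

```bash
python3 - <<'E'
from h import *
o=monitor.observe();print(o['clock'],o['position'],o['tool_rot'],o['force'],o['moment'])
f=shot('wrist','w3')
cv2.imwrite('pics/w3c.png',cv2.resize(f['frame'][0:200,220:420],None,fx=3,fy=3,interpolation=cv2.INTER_CUBIC)[:,:,::-1])
E
```

```text
6.0833 [ 0.61319801 -0.03212696  0.02974859] [-1.57107056e+00 -5.39939756e-04  2.82484627e-01] [ 0.52124001 -0.21617042 -0.75324281] [0.00556386 0.01344592 0.02302807]
```

View pics/w3c.png

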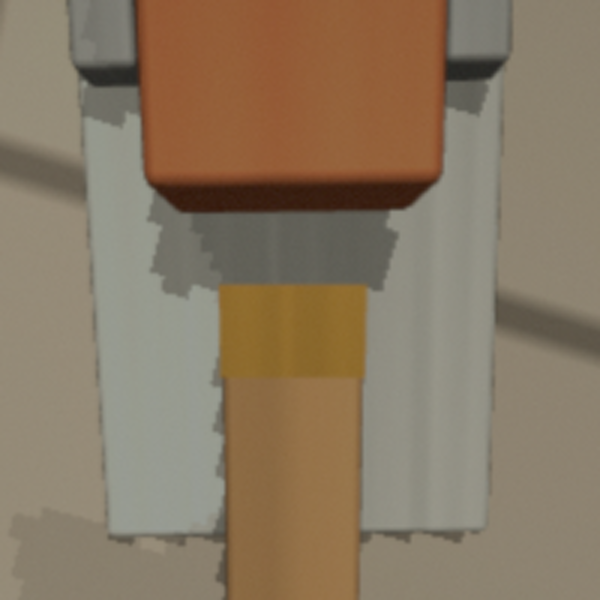

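The stick tip (crop row 285, centre column 293) lines up with the bar (rear top edge at crop row 180, centre column 293).

```bash
python3 - <<'E'
from h import *
f=load('w3');u=np.array([-.279,.960,0])
L,r=at(f,220+147/3,178/3,.04),at(f,220+442/3,178/3,.04)
m=(L+r)/2;t=(at(f,220+219/3,284/3,.038)+at(f,220+366/3,284/3,.038))/2
print(m,t,(m-t)@u,np.linalg.norm(r-L),'heading bar',np.degrees(np.arctan2(*(r-L)[:2][::-1]))+90)
p=[at(f,220+a/3,b/3,.008) for a,b in((110,534),(486,529))];e=(p[0]+p[1])/2
print('plate end',e,'bar rear guide x',(m-e)@u-.06)
for a,b in((80,82),(508,75)): print('rail front low', (at(f,220+a/3,b/3,.02)-e)@u-.06)
E
```

```text
[0.59058957 0.04686345 0.04      ] [0.59335115 0.0366061  0.038     ] 0.010617536311403273 0.031082832449815884 heading bar 106.194578795552
plate end [0.60358242 0.0043291  0.008     ] bar rear guide x -0.015542023390364985
rail front low -0.0024659835180988188
rail front low -0.0017078417689958617
```

>>> {"name": "drive_tool", "arguments": {
  "steps": [10,-0.56,1.92,0,0,10,-0.56,1.92,0,0,10,-0.56,1.92,0,0,10,-0.56,1.92,0,0,10,0,0,0,0]
}}

```text
clock: 6.55
position: [0.6106, -0.0235, 0.0292]
tool_rot: [-1.571, 0.0, 0.283]
force: [1.1, 0.1, -0.7]
grip_width: 0.0152
```

>>> {"name": "drive_tool", "arguments": {
  "steps": [10,-0.28,0.96,0,0,10,-0.28,0.96,0,0,10,-0.28,0.96,0,0,10,-0.28,0.96,0,0,10,-0.28,0.96,0,0]
}}

```text
clock: 6.97
position: [0.6094, -0.0197, 0.0293]
tool_rot: [-1.571, -0.0, 0.282]
force: [1.6, -2.7, -2.0]
grip_width: 0.0153
```

>>> {"name": "drive_tool", "arguments": {
  "steps": [10,-0.28,0.96,0,0,10,-0.28,0.96,0,0,10,-0.28,0.96,0,0,10,-0.28,0.96,0,0,10,-0.28,0.96,0,0]
}}

```text
clock: 7.38
position: [0.6079, -0.0145, 0.0293]
tool_rot: [-1.571, -0.0, 0.283]
force: [1.0, -3.6, -0.5]
grip_width: 0.0151
```

>>> {"name": "drive_tool", "arguments": {
  "steps": [10,-0.28,0.96,0,0,10,-0.28,0.96,0,0,10,-0.28,0.96,0,0,10,-0.28,0.96,0,0,10,-0.28,0.96,0,0]
}}

```text
clock: 7.8
position: [0.6065, -0.0097, 0.0293]
tool_rot: [-1.571, 0.0, 0.283]
force: [1.0, -3.1, -0.4]
grip_width: 0.0151
```

>>> {"name": "drive_tool", "arguments": {
  "steps": [10,-0.28,0.96,0,0,10,-0.28,0.96,0,0,10,-0.28,0.96,0,0,10,-0.28,0.96,0,0,10,-0.28,0.96,0,0]
}}

```text
clock: 8.22
position: [0.6051, -0.0049, 0.0293]
tool_rot: [-1.571, 0.0, 0.283]
force: [0.3, -3.3, -0.4]
grip_width: 0.0155
```

>>> {"name": "drive_tool", "arguments": {
  "steps": [10,-0.14,0.48,0,0,10,-0.14,0.48,0,0,10,-0.14,0.48,0,0,10,-0.14,0.48,0,0,10,0,0,0,0]
}}

```text
clock: 8.63
position: [0.6045, -0.0029, 0.0293]
tool_rot: [-1.571, 0.0, 0.283]
force: [0.4, -2.0, -0.3]
grip_width: 0.0153
```

```bash
cat >> h.py <<'E'
U=np.array([-.279,.960,0]);P0=np.array([.6132,-.0321,.03])
def sense(n=6):
    A=[]
    for i in range(n):
        grab_frame('wrist');o=monitor.observe();A.append([o['force']@U,(o['position']-P0)@U*1000,o['position'][2]*1000,o['force'][2]])
    A=np.array(A);print(round(o['clock'],2),'F,adv,z,Fz mean',A.mean(0).round(2),'sd',A.std(0).round(2))
E
python3 -c "
from h import *
sense(8)"
```

```text
9.03 F,adv,z,Fz mean [-2.27 30.42 29.27 -0.76] sd [0.63 0.02 0.01 0.49]
```

>>> {"name": "drive_tool", "arguments": {
  "steps": [10,0.28,-0.96,0,0,10,0.28,-0.96,0,0,10,0,0,0,0,10,0,0,0,0,10,0,0,0,0]
}}

```text
clock: 9.45
position: [0.6051, -0.0049, 0.0293]
tool_rot: [-1.571, 0.0, 0.283]
force: [-0.1, -0.5, -0.5]
grip_width: 0.0154
```

```bash
python3 -c "
from h import *
sense(5)"
```

```text
9.7 F,adv,z,Fz mean [-0.03 28.38 29.28 -0.66] sd [0.35 0.03 0.01 0.35]
```

>>> {"name": "drive_tool", "arguments": {
  "steps": [10,-0.28,0.96,0,0,10,-0.28,0.96,0,0,10,-0.06,0.19,0,0,10,-0.06,0.19,0,0,10,-0.06,0.19,0,0]
}}

```text
clock: 10.12
position: [0.6045, -0.0028, 0.0293]
tool_rot: [-1.571, -0.0, 0.283]
force: [1.1, -3.6, -0.2]
grip_width: 0.015
```

```bash
python3 -c "
from h import *
sense(5)"
```

```text
10.37 F,adv,z,Fz mean [-3.3  30.59 29.34 -0.84] sd [0.2  0.03 0.01 0.33]
```

>>> {"name": "drive_tool", "arguments": {
  "steps": [10,-0.06,0.2,0,0,10,-0.06,0.2,0,0,10,-0.06,0.2,0,0,10,-0.06,0.2,0,0,10,-0.06,0.2,0,0]
}}

```text
clock: 10.78
position: [0.6041, -0.0014, 0.0293]
tool_rot: [-1.571, -0.0, 0.283]
force: [1.2, -2.7, -0.8]
grip_width: 0.0152
```

>>> {"name": "drive_tool", "arguments": {
  "steps": [10,-0.06,0.2,0,0,10,-0.06,0.2,0,0,10,-0.06,0.2,0,0,10,-0.06,0.2,0,0,10,-0.06,0.2,0,0]
}}

```text
clock: 11.2
position: [0.6038, -0.0004, 0.0293]
tool_rot: [-1.571, 0.0, 0.283]
force: [1.4, -2.5, -0.6]
grip_width: 0.0148
```

>>> {"name": "drive_tool", "arguments": {
  "steps": [10,-0.07,0.24,0,0,10,-0.07,0.24,0,0,10,-0.07,0.24,0,0,10,-0.07,0.24,0,0,10,-0.07,0.24,0,0]
}}

```text
clock: 11.62
position: [0.6034, 0.0008, 0.0293]
tool_rot: [-1.571, 0.0, 0.283]
force: [1.6, -3.0, -0.4]
grip_width: 0.0149
```

>>> {"name": "drive_tool", "arguments": {
  "steps": [10,-0.07,0.24,0,0,10,-0.07,0.24,0,0,10,-0.07,0.24,0,0,10,-0.07,0.24,0,0,10,-0.07,0.24,0,0]
}}

```text
clock: 12.03
position: [0.6031, 0.002, 0.0293]
tool_rot: [-1.571, 0.0, 0.283]
force: [1.9, -3.5, -0.6]
grip_width: 0.015
```

>>> {"name": "drive_tool", "arguments": {
  "steps": [10,-0.07,0.24,0,0,10,-0.07,0.24,0,0,10,-0.07,0.24,0,0,10,-0.07,0.24,0,0,10,-0.07,0.24,0,0]
}}

```text
clock: 12.45
position: [0.6028, 0.0031, 0.0293]
tool_rot: [-1.571, -0.0, 0.283]
force: [1.3, -2.9, -1.0]
grip_width: 0.0153
```

>>> {"name": "drive_tool", "arguments": {
  "steps": [10,-0.07,0.24,0,0,10,-0.07,0.24,0,0,10,-0.07,0.24,0,0,10,-0.07,0.24,0,0,10,-0.07,0.24,0,0]
}}

```text
clock: 12.87
position: [0.6024, 0.0044, 0.0293]
tool_rot: [-1.571, 0.0, 0.283]
force: [1.5, -3.3, -1.0]
grip_width: 0.0153
```

>>> {"name": "drive_tool", "arguments": {
  "steps": [10,-0.07,0.24,0,0,10,-0.07,0.24,0,0,10,-0.07,0.24,0,0,10,-0.07,0.24,0,0,10,-0.07,0.24,0,0]
}}

```text
clock: 13.28
position: [0.602, 0.0055, 0.0293]
tool_rot: [-1.571, 0.0, 0.283]
force: [0.4, -3.9, -0.5]
grip_width: 0.0154
```

>>> {"name": "drive_tool", "arguments": {
  "steps": [10,-0.07,0.24,0,0,10,-0.07,0.24,0,0,10,-0.07,0.24,0,0,10,-0.07,0.24,0,0,10,-0.07,0.24,0,0]
}}

```text
clock: 13.7
position: [0.6017, 0.0068, 0.0293]
tool_rot: [-1.571, 0.0, 0.283]
force: [0.7, -3.2, -0.8]
grip_width: 0.015
```

>>> {"name": "drive_tool", "arguments": {
  "steps": [10,-0.07,0.24,0,0,10,-0.07,0.24,0,0,10,-0.07,0.24,0,0,10,-0.07,0.24,0,0,10,-0.07,0.24,0,0]
}}

```text
clock: 14.12
position: [0.6013, 0.0079, 0.0293]
tool_rot: [-1.571, -0.0, 0.283]
force: [1.3, -2.9, -1.7]
grip_width: 0.0154
```

>>> {"name": "drive_tool", "arguments": {
  "steps": [10,-0.07,0.24,0,0,10,-0.07,0.24,0,0,10,-0.07,0.24,0,0,10,-0.07,0.24,0,0,10,-0.07,0.24,0,0]
}}

```text
clock: 14.53
position: [0.601, 0.0092, 0.0293]
tool_rot: [-1.571, 0.0, 0.283]
force: [1.3, -3.3, -0.1]
grip_width: 0.0151
```

>>> {"name": "drive_tool", "arguments": {
  "steps": [10,-0.07,0.24,0,0,10,-0.07,0.24,0,0,10,-0.07,0.24,0,0,10,-0.07,0.24,0,0,10,-0.07,0.24,0,0]
}}

```text
clock: 14.95
position: [0.6006, 0.0103, 0.0293]
tool_rot: [-1.571, 0.0, 0.283]
force: [0.1, -3.9, -0.1]
grip_width: 0.0155
```

>>> {"name": "drive_tool", "arguments": {
  "steps": [10,-0.07,0.24,0,0,10,-0.07,0.24,0,0,10,-0.07,0.24,0,0,10,-0.07,0.24,0,0,10,-0.07,0.24,0,0]
}}

```text
clock: 15.37
position: [0.6003, 0.0116, 0.0293]
tool_rot: [-1.571, 0.0, 0.283]
force: [1.0, -2.5, -0.8]
grip_width: 0.0153
```

>>> {"name": "drive_tool", "arguments": {
  "steps": [10,-0.07,0.24,0,0,10,-0.07,0.24,0,0,10,-0.07,0.24,0,0,10,-0.07,0.24,0,0,10,-0.07,0.24,0,0]
}}

```text
clock: 15.78
position: [0.5999, 0.0128, 0.0293]
tool_rot: [-1.571, 0.0, 0.283]
force: [0.8, -3.0, -1.0]
grip_width: 0.0149
```

>>> {"name": "drive_tool", "arguments": {
  "steps": [10,-0.07,0.24,0,0,10,-0.07,0.24,0,0,10,-0.07,0.24,0,0,10,-0.07,0.24,0,0,10,-0.07,0.24,0,0]
}}

```text
clock: 16.2
position: [0.5996, 0.014, 0.0293]
tool_rot: [-1.571, -0.0, 0.283]
force: [0.4, -3.2, -0.6]
grip_width: 0.0154
```

>>> {"name": "drive_tool", "arguments": {
  "steps": [10,-0.07,0.24,0,0,10,-0.07,0.24,0,0,10,-0.07,0.24,0,0,10,-0.07,0.24,0,0,10,-0.07,0.24,0,0]
}}

```text
clock: 16.62
position: [0.5993, 0.0151, 0.0293]
tool_rot: [-1.571, -0.0, 0.283]
force: [0.5, -2.7, -0.8]
grip_width: 0.0149
```

>>> {"name": "drive_tool", "arguments": {
  "steps": [10,-0.07,0.24,0,0,10,-0.07,0.24,0,0,10,-0.07,0.24,0,0,10,-0.07,0.24,0,0,10,-0.07,0.24,0,0]
}}

```text
clock: 17.03
position: [0.5989, 0.0164, 0.0293]
tool_rot: [-1.571, 0.0, 0.283]
force: [0.7, -3.4, -0.5]
grip_width: 0.0152
```

>>> {"name": "drive_tool", "arguments": {
  "steps": [10,-0.07,0.24,0,0,10,-0.07,0.24,0,0,10,-0.07,0.24,0,0,10,-0.07,0.24,0,0,10,-0.07,0.24,0,0]
}}

```text
clock: 17.45
position: [0.5985, 0.0176, 0.0293]
tool_rot: [-1.571, 0.0, 0.283]
force: [1.4, -3.0, -1.5]
grip_width: 0.0151
```

>>> {"name": "drive_tool", "arguments": {
  "steps": [10,-0.07,0.24,0,0,10,-0.07,0.24,0,0,10,-0.07,0.24,0,0,10,-0.07,0.24,0,0,10,-0.07,0.24,0,0]
}}

```text
clock: 17.87
position: [0.5982, 0.0187, 0.0293]
tool_rot: [-1.571, -0.0, 0.283]
force: [1.4, -3.2, -0.3]
grip_width: 0.0151
```

>>> {"name": "drive_tool", "arguments": {
  "steps": [10,-0.07,0.24,0,0,10,-0.07,0.24,0,0,10,-0.07,0.24,0,0,10,-0.07,0.24,0,0,10,-0.07,0.24,0,0]
}}

```text
clock: 18.28
position: [0.5979, 0.0199, 0.0293]
tool_rot: [-1.571, -0.0, 0.283]
force: [1.5, -4.0, -0.7]
grip_width: 0.0149
```

>>> {"name": "drive_tool", "arguments": {
  "steps": [10,-0.07,0.24,0,0,10,-0.07,0.24,0,0,10,-0.07,0.24,0,0,10,-0.07,0.24,0,0,10,-0.07,0.24,0,0]
}}

```text
clock: 18.7
position: [0.5975, 0.0211, 0.0293]
tool_rot: [-1.571, -0.0, 0.283]
force: [2.0, -4.6, -0.5]
grip_width: 0.015
```

>>> {"name": "drive_tool", "arguments": {
  "steps": [10,-0.06,0.2,0,0,10,-0.06,0.2,0,0,10,-0.06,0.2,0,0,10,-0.06,0.2,0,0,10,-0.06,0.2,0,0]
}}

```text
clock: 19.12
position: [0.5972, 0.0221, 0.0293]
tool_rot: [-1.571, 0.0, 0.283]
force: [1.4, -4.6, -0.6]
grip_width: 0.0151
```

>>> {"name": "drive_tool", "arguments": {
  "steps": [10,-0.06,0.2,0,0,10,-0.06,0.2,0,0,10,-0.06,0.2,0,0,10,-0.06,0.2,0,0,10,-0.06,0.2,0,0]
}}

```text
clock: 19.53
position: [0.5972, 0.0223, 0.0294]
tool_rot: [-1.572, -0.0, 0.282]
force: [3.6, -10.0, -1.8]
grip_width: 0.015
```

>>> {"name": "drive_tool", "arguments": {
  "steps": [10,-0.06,0.2,0,0,10,0,0,0,0,10,0,0,0,0,10,0,0,0,0,10,0,0,0,0]
}}

```text
clock: 19.95
position: [0.5972, 0.0223, 0.0295]
tool_rot: [-1.572, -0.001, 0.282]
force: [2.9, -9.8, -1.5]
grip_width: 0.0148
```

```bash
python3 -c "
from h import *
sense(3)"
```

```text
20.1 F,adv,z,Fz mean [-9.89 56.68 29.44 -1.08] sd [0.44 0.02 0.   0.27]
```

>>> {"name": "drive_tool", "arguments": {
  "steps": [10,0.6,-2,0,0,10,2.8,-9.6,0,0,10,2.8,-9.6,0,0,10,2.8,-9.6,0,0,10,2.8,-9.6,0,0]
}}

```text
clock: 20.52
position: [0.6089, -0.0184, 0.0293]
tool_rot: [-1.571, 0.0, 0.282]
force: [-0.4, 1.0, -1.0]
grip_width: 0.0151
```

>>> {"name": "drive_tool", "arguments": {
  "steps": [10,2.8,-9.6,20,0,10,2.8,-9.6,20,0,10,0,0,20,0,10,0,0,0,0,10,0,0,0,0]
}}

```text
clock: 20.93
position: [0.6148, -0.037, 0.0901]
tool_rot: [-1.571, -0.002, 0.282]
force: [-0.1, 1.7, -0.8]
grip_width: 0.015
```

```bash
python3 - <<'E'
from h import *
o=monitor.observe();print(o['clock'],o['position'],o['tool_rot'],o['qpos'].round(2),o['force'])
f=shot('wrist','w4')
E
```

```text
20.9333 [ 0.61477609 -0.03702685  0.09005358] [-1.57097332e+00 -1.51975313e-03  2.82113899e-01] [-0.4   0.79  0.55  1.76 -0.57  0.76  0.73] [-0.07049129  1.69046923 -0.75754809]
```

View pics/w4.png

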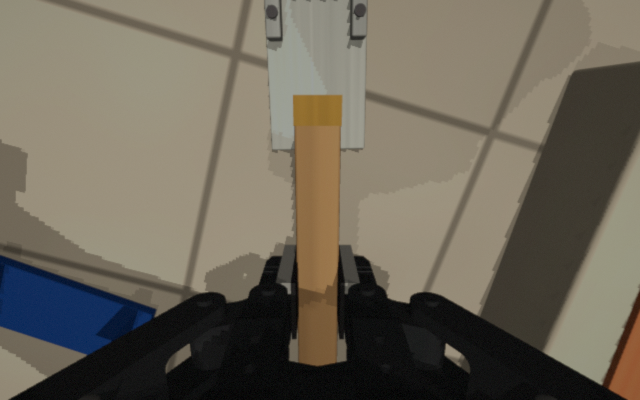

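>>> {"name": "drive_tool", "arguments": {
  "steps": [10,0,0,30,0,10,-9,-25.5,5,6.6,10,-9,-25.5,0,6.6,10,-9,-25.5,0,6.6,10,-9,-25.5,0,6.6]
}}

```text
clock: 21.4
position: [0.5774, -0.139, 0.1234]
tool_rot: [-1.57, 0.001, 0.75]
force: [0.9, -1.3, -0.6]
grip_width: 0.0149
```

>>> {"name": "drive_tool", "arguments": {
  "steps": [10,-9,-25.5,0,6.6,10,-9,-25.5,0,6.6,10,-9,-25.5,0,6.6,10,-9,-25.5,0,6.6,10,-9,-25.5,0,6.6]
}}

```text
clock: 21.82
position: [0.5323, -0.2668, 0.1233]
tool_rot: [-1.569, -0.0, 1.325]
force: [0.5, -0.3, -1.0]
grip_width: 0.0154
```

>>> {"name": "drive_tool", "arguments": {
  "steps": [10,-9,-25.5,0,6.6,10,0,0,0,0,10,0,0,-20,0,10,0,0,0,0,10,0,0,0,0]
}}

```text
clock: 22.23
position: [0.5235, -0.2907, 0.1031]
tool_rot: [-1.568, -0.001, 1.434]
force: [0.8, 0.6, -1.1]
grip_width: 0.0152
```

```bash
python3 - <<'E'
from h import *
o=monitor.observe();print(o['clock'],o['position'],o['tool_rot'],o['qpos'].round(2),o['force'])
f=shot('wrist','w5')
E
```

```text
22.2333 [ 0.52347774 -0.29065014  0.10305931] [-1.56801177e+00 -1.06722997e-03  1.43434352e+00] [ 0.24  0.68  0.24  1.79 -0.23  0.71  2.05] [ 0.80026188  0.61050512 -1.07452766]
```

View pics/w5.png

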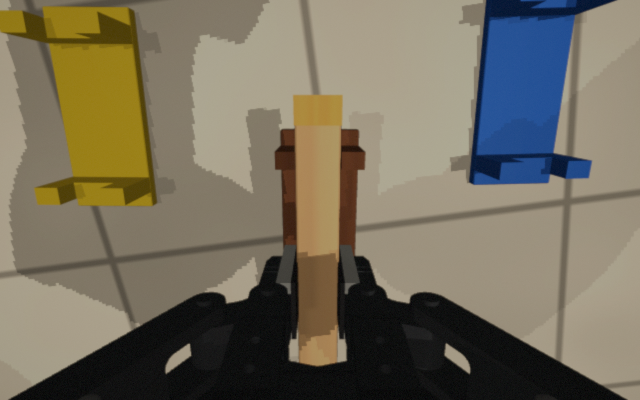

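The cradle uprights (columns 275–365, centre 320) sit under the stick (columns 294–342, centre 318), about 1 mm off, which is within the notch clearance. I lower the stick.

>>> {"name": "drive_tool", "arguments": {
  "steps": [10,1,0,-25,0,10,0,0,-25,0,10,0,0,-10,0,10,0,0,-4,0,10,0,0,-2,0]
}}

```text
clock: 22.7
position: [0.5253, -0.2912, 0.0384]
tool_rot: [-1.57, 0.0, 1.435]
force: [0.0, 0.1, -0.5]
grip_width: 0.0151
```

>>> {"name": "drive_tool", "arguments": {
  "steps": [10,0,0,-1,0,10,0,0,-1,0,10,0,0,0,0,10,0,0,0,0,10,0,0,0,0]
}}

```text
clock: 23.12
position: [0.5255, -0.2914, 0.0368]
tool_rot: [-1.571, 0.0, 1.435]
force: [0.5, -0.7, -0.7]
grip_width: 0.0151
```

>>> {"name": "drive_tool", "arguments": {
  "steps": [10,0,0,-0.7,0,10,0,0,-0.7,0,10,0,0,-0.7,0,10,0,0,0,0,10,0,0,0,0]
}}

```text
clock: 23.53
position: [0.5252, -0.2913, 0.0343]
tool_rot: [-1.571, 0.0, 1.435]
force: [-0.8, 0.8, 1.9]
grip_width: 0.0153
```

Contact (about +2.5 N). I release gently to a 35 mm opening, then lift straight up.

>>> {"name": "drive_tool", "arguments": {
  "steps": [18,0,0,0,0,24,0,0,0,0,32,0,0,0,0,36,0,0,0,0,36,0,0,0,0]
}}

```text
clock: 23.95
position: [0.5252, -0.2913, 0.0341]
tool_rot: [-1.571, 0.0, 1.435]
force: [-0.3, 0.4, -0.3]
grip_width: 0.0359
```

>>> {"name": "drive_tool", "arguments": {
  "steps": [36,0,0,10,0,36,0,0,25,0,36,0,0,40,0,36,0,0,40,0,36,0,0,40,0]
}}

```text
clock: 24.37
position: [0.5247, -0.2912, 0.1916]
tool_rot: [-1.571, 0.0, 1.434]
force: [1.8, -0.9, 1.3]
grip_width: 0.0355
```

>>> {"name": "drive_tool", "arguments": {
  "steps": [36,-20,0,30,0,36,-30,0,0,0,36,-20,0,0,0,36,0,0,0,0,36,0,0,0,0]
}}

```text
clock: 24.78
position: [0.4546, -0.2914, 0.2204]
tool_rot: [-1.572, -0.0, 1.434]
force: [0.1, 0.0, 0.1]
grip_width: 0.0356
```

```bash
python3 - <<'E'
from h import *
o=monitor.observe();print(o['clock'],o['position'],o['grip_width'],o['force'])
s=shot('scene','s6');w=shot('wrist','w6');t=shot('top','t6')
a=cv2.resize(s['frame'][120:300,220:400],(500,500),interpolation=cv2.INTER_CUBIC)
b=w['frame'][0:250,200:440]; b=cv2.resize(b,(300,312)); b=cv2.copyMakeBorder(b,0,500-312,0,0,cv2.BORDER_CONSTANT)
cv2.imwrite('pics/f.png',np.hstack([a,b])[:,:,::-1])
h=cv2.cvtColor(w['frame'],cv2.COLOR_RGB2HSV).astype(int);H,S,V=h[...,0],h[...,1],h[...,2]
print('stick',rect(w,(H>=12)&(H<=26)&(S>95)&(V>130),.042))
f=t;h=cv2.cvtColor(f['frame'],cv2.COLOR_RGB2HSV).astype(int);H,S,V=h[...,0],h[...,1],h[...,2]
print('bar visible',rect(f,win(f,(H<=18)&(S>125)&(V>95),262,312,178,205),.040))
E
```

```text
24.7833 [ 0.45463645 -0.29144593  0.22036146] 0.03564314569970804 [0.08452771 0.00479395 0.10522292]
stick (array([ 0.4347, -0.4016]), np.float64(-5.8), 'len', np.float64(0.08), 'std-len', np.float64(0.0766), np.float64(0.0424))
bar visible (array([0.5718, 0.1034]), np.float64(-135.7), 'len', np.float64(0.034), 'std-len', np.float64(0.0305), np.float64(0.0265))
```

View pics/f.png

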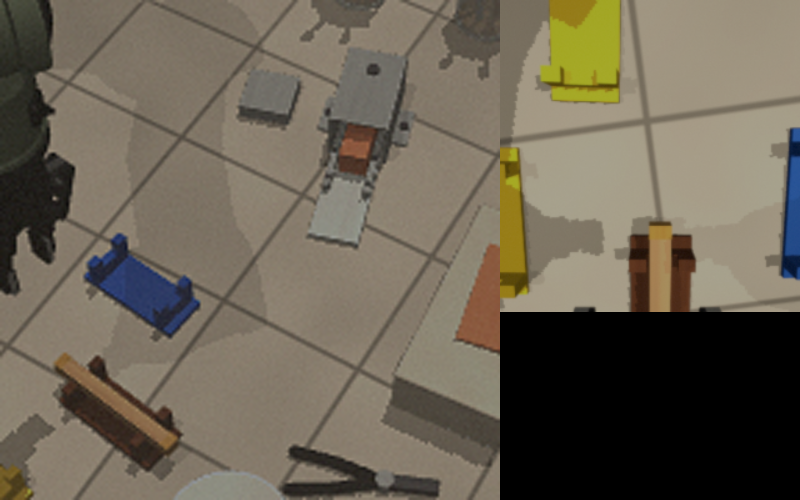

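The stick lies level in the cradle notches. About 30 mm of bar shows outside the hood, which matches the rear position I expected from the push.

```bash
python3 -c "
from h import *
print(workorder.job_done())"
```

```text
the job is handed in; nothing more can be done
None
```

The bar is home against the shoulder and the stick is back in its cradle. I handed the job in at about 25 s of the 67 s allowed; no verdict is reported.

- **Push:** I moved the bar about 46 mm, at 2 mm or less per step to begin with and then in taps of about 1 mm. Resistance was about 3 N, rose to about 5 N over the last few millimetres (the spring pin), then the bar stopped dead at about 10.6 N. A further 0.2 mm of push did not move it, and that was the largest force I read against the 20 N limit. Force is only read between moves, so a brief peak in between would not show.
- **Bar position:** The shoulder works out to about 45 mm past the hood edge, inside the 25–60 mm range. About 30 mm of bar shows outside the hood, as expected. Only the stick touched the bar.
- **Stick:** The last pictures show it level in both notches of the dark cradle, with the gripper well clear. Nothing else in view appeared moved.
- **Checks that disagreed:**
  - The final automatic stick measurement picked up the yellow look-alike cradle, so I judged the stick by eye.
  - The bar's measured heading was also off, because only a nearly square piece of it is visible.

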